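# Refit the feed guard of the crumb mill

### The arm

A 6-joint arm with a two-finger parallel gripper is mounted at the origin on the work surface. World frame = base frame: x ahead of the robot, y to its left, z up, the work surface at z = 0. Lengths are in m, angles in degrees, forces in N, time in s.
With the tool pointing down it reaches from about 0.3 to 0.95 m from the base axis. Payload 3.1 kg.
Tool frame: the origin (TCP) lies midway between the tips of the shut fingers; the grasp point (between the pads) lies 19 mm behind it (hold_point_z is the distance from the TCP to the grasp point, in m); z points along the fingers, y is the line along which they close (so a half turn about z gives the same grasp; the last joint's range is limited). The gripper opens to 85 mm and grips with 20 to 120 N. Pads are 22 mm wide; open, the fingers measure 114 mm over their backs; the gripper's body (76 mm by 85 mm) begins 54 mm behind the grasp point. The pads swing forward as they close: fully open they stand 13 mm farther back than shut.
Start: joints at [70.72, 17.653, 93.61, -0, 68.738, -3.994], TCP at [0.165, 0.603, 0.231] pointing down, gripper open.
Joint ranges: [-175.34, 175.34], [-45.06, 112.39], [2.9, 150.54], [-68.45, 248.45], [3.09, 151.38], [-168.51, 168.51]. Speed limits (degrees/s): [159.86, 159.86, 180, 180, 180, 180].

### API

Orientations are given as [roll, pitch, yaw] about the fixed x, y, z axes, in that order (R = Rz(yaw) Ry(pitch) Rx(roll)).
In Python, from rig import * gives the robot as it stands.
- The arm moves only by the tool apply_moves, never from a script. Its argument "series" is a list of rows, each a list of 7 numbers: the finger opening in cm, from 0 to 8.54, then the shift along the tool's x, y, z in cm, then the turn, a rotation vector about the tool's x, y, z in degrees. A call has 1 to 10 rows; each row is the pose to reach, as a shift and turn from the pose commanded when the call began, along the tool's axes at that moment; what a row does not reach only later rows make up. A row lasts 1/8 s, in which the tool goes at most 62.5 mm and 10.7 degrees, less where a joint would pass 70% of its speed; a pose out of reach is approached as far as the arm can. A call with a gripper value outside its range is refused whole. The fingers move at their own pace and stop on an object; "grip_force" is the grip in N (left out, the last holds). Time passes only in rows, so rows that repeat a pose let the fingers close. It gives the time, the measured TCP pose, the force, the opening and the grip force at its end, in the units of the state.
- state(): the state, without advancing time (a new reading comes with each control period).
- snapshot(name): name is "side" or "top" or "wrist"; returns (picture, depth): 420x560x3 uint8, red, green, blue; 420x560 float32, m along the optical axis (not along the pixel's ray), 0 where there is no reading.
- camera_info(name): a dict with "camera_matrix" (3x3 intrinsics, pixels), "extrinsics" (4x4, takes a point from world to camera coordinates). Camera axes: x right, y down, z forward; pixel columns grow to the right and rows downward; lengths in m; the calibration is good to about 2 mm. A picture is of the moment at which its call begins: read the wrist's pose just before it. camera_info takes no time and is no camera call; for the wrist camera it gives the pose at the moment of the call.
- hand_in(): hands the job in; it is judged then, once.
The state is a dict: "t": time; "q": joint angles; "joint_velocities": joint speeds; "joint_efforts": joint torques, N m; "ee_pos": TCP position; "tool_rot": TCP orientation; "wrist_force": force on the tool from outside, world axes, zero at the start; "wrist_torque": the same for the moment, N m; "opening": finger opening in m; "grip_force": force on a finger pad.
Only numpy, scipy, OpenCV 4.12 (cv2) and the standard library are available. Lean on these libraries where they do the work, as an engineer would, in place of code of your own. Each camera call takes 0.05 s, during which the arm holds its last target. There are 200 camera calls.

### The job

The yellow feed guard is drying on the wash-up stand. Squeeze its red grip pad towards the black one to draw in the sprung hinge pin, lift the guard off the stand and drop its hinge into the cradles of the crumb mill so that it lies flat over the feed mouth with the pin sprung fully home in its eye; then push the blue bolt fully home over the guard's lower edge, and let go. Leave the bottle, the tub and the bowl where they stand.

Things in the scene. Friction and masses are not known exactly. Their poses are not given: they have to be found in the camera images.
- guard: Yellow guard plate, 0.25 kg +-20 %, 140 mm wide (y), x from -60 to +53 mm, 5 mm thick. Origin mid-thickness, z = outward normal, x points to the hinge edge. Hinge line along y at x +62, z 0, with a round 16 mm knuckle each side (|y| 60 to 84). Nothing stands on its face except the two grip pads and flat links up to z 9 (y 25 to 66).
- guard_grip (a point): Point on the guard at x 0, y 0, z +22 mm, midway between the pads when squeezed. Black pad, fixed to the plate: y -18 to -8, x -15 to +15, up to z 42 mm. Grip both pads between the fingers, approaching along the guard's -z, closing along its y, fingertips down to z 8 to 10, until the red pad stops: outer width then 36 mm (52 at rest), pin drawn in, guard held.
- red_pad (a point): Middle of the outer (+y) face of the red pad, at guard x 0, y +34, z +22 mm at rest, y +18 when squeezed home. The pad is 30 mm long (x), 10 mm thick (y), up to z 42 mm; it slides along the guard's y together with the hinge pin.
- guard_pin (a joint): How far the sprung hinge pin is drawn in, m: 0 = sprung out, 0.016 = fully drawn in (end stop), its tip then 3 mm inside the knuckle. Moves with the red pad along the guard's -y. The spring pushes out with 3 N at 0 and 8 N at 0.016.
- pin_end (a point): Point on the axis of the 8 mm steel hinge pin, 4 mm short of its tip; at guard x +62, y +93, z 0 mm when the pin is out; moves with the pin.
- mill_seat: Fixed sloping seat on top of the white crumb mill, tilted 40 degrees: x up the slope, away from the robot, y along the hinge line, z = outward normal. A fitted guard's frame coincides with it (within 1 mm; +-3 mm play in y), the plate resting on the white frame, its red-pad side on this +y side. It drops in along -z. The mill reaches |y| 99.
- mill_hinge (a point): Middle of the seat's hinge line, at mill_seat x +62, y 0, z 0 mm. On it, at |y| 73 to 87, two steel cradles open to +z, flared to 34 mm at z 11 and narrowing to 19 mm at z 2, take the guard's knuckles. Outside them (|y| 87 to 99, up to z 15) stand ears: plain on -y, with the eye on +y. The pin passes that ear only while drawn in.
- mill_eye (a point): Middle of the 12 mm square eye for the hinge pin in the mill's +y ear, at x +62, y +93, z 0 mm of mill_seat.
- stand_seat: Fixed level seat on the dark steel wash-up stand (z straight up, 140 mm above the table), with the same axes, cradles, ears and eye as mill_seat; the guard starts fitted in it, its frame on this frame. To take the guard off, draw the pin and lift along +z; 30 mm clears the ears.
- mill_bolt (a joint): Blue slide bolt at the lower edge of the mill's seat, m: 0 = open, 0.030 = fully home (end stop). Slides along mill_seat's +x (up the slope) against 2 N of friction and stays where left; starts between 0 and 0.008. Its tongue (44 mm wide, z 5.5 to 11.5) ends at x -70 mm at 0 and at -40, over the guard's lower edge, when home.
- bolt_tab (a point): Middle of the bolt's upright blue tab at z 30; moves with the bolt: mill_seat x -101.5 mm + travel, y 0. Tab 40 mm wide (y), 9 mm thick (x), up to z 45. Push its lower side along mill_seat's +x. Guide strips (|y| 24 to 32, x -112 to -66, up to z 10) run beside it; the white frame's face is at z -3 and ends at x -114.
- squeeze: Bystander: yellow squeeze bottle, 68 mm across, 190 mm tall, origin under its centre.
- tub: Bystander: white jar-shaped tub, 90 mm across, 120 mm tall, origin under its centre.
- bowl: Bystander: steel bowl, 110 mm across, 60 mm tall, origin under its centre.
Not all that is in view belongs to the job. Leave any green, orange or pink look-alike of the guard alone.

How it is judged (in metres and radians):
On the way, in this order (a step that is already met when the one before it is completed fails the run):
1. the guard is off the stand, its middle more than 60 mm from its place there (distance between guard and stand_seat above 0.06 m), for 0.1 s.
2. the guard lies in the mill's seat with its pin sprung home in the eye (distance between guard and mill_seat below 0.007 m and angle between the z axis of guard and the z axis of mill_seat, either way round below 0.06 rad and distance between pin_end and mill_eye below 0.008 m and value of joint guard_pin below 0.004 m), for 0.2 s.
3. the bolt is pushed home over the guard's edge (value of joint mill_bolt above 0.026 m), for 0.1 s.
At the end, for the whole second after the job is handed in: The guard lies at rest flat in the mill's seat (origin within 7 mm of the seat's, normals within 0.06 rad), its pin sprung out (under 4 mm drawn) and in the eye (pin_end within 8 mm of mill_eye), and the bolt is pushed at least 26 mm of its 30 mm home (all of step 2 and value of joint mill_bolt above 0.026 m and linear speed of guard below 0.02 m/s); the robot touches nothing.
It fails at once if the bottle is shifted by more than 30 mm or tipped (distance of squeeze from where it was at the start of the episode above 0.03 m or angle between squeeze's own z axis and vertical above 0.3 rad).
It fails at once if the tub is shifted by more than 30 mm or tipped (distance of tub from where it was at the start of the episode above 0.03 m or angle between tub's own z axis and vertical above 0.3 rad).
It fails at once if the bowl is shifted by more than 30 mm or tipped (distance of bowl from where it was at the start of the episode above 0.03 m or angle between bowl's own z axis and vertical above 0.3 rad).
It also fails if it takes over 56 s, if anything falls off the work surface, if the arm or the gripper's body presses on something with over 40 N, if the wrist force passes 120 N, or if a joint passes its speed limit or range.

## Working session

There is one attempt and no reset: what is moved stays moved. The work goes in short steps, Python scripts to look and compute and a tool call to move; the robot and the scene stay as the last step left them, time stands still between calls to the robot, and variables do not carry over. Pictures are saved under pics/ and viewed, at most 10 in all, crops included, and the job is handed in when it is done.

Besides the shell and the picture viewer there is one more tool, called after ">>>" in YAML: its name, and indented under it one key for each argument. apply_moves: Moves the arm, as the interface text tells. Its arguments: {"type":"object","properties":{"series":{"type":"array","items":{"type":"array","items":{"type":"number"}}},"grip_force":{"type":"number"}},"required":["series"]}

```bash
mkdir -p pics; cat > h.py <<'E'
from rig import *
import numpy as np, cv2
from scipy.spatial.transform import Rotation as R
def save(n,p): cv2.imwrite('pics/'+n, p[:,:,::-1])
def cloud(name):
    ci=camera_info(name); p,d=snapshot(name)
    K=np.array(ci['camera_matrix']);E=np.array(ci['extrinsics'])
    v,u=np.indices(d.shape)
    c=np.stack([(u-K[0,2])/K[0,0]*d,(v-K[1,2])/K[1,1]*d,d],-1)
    w=(c-E[:3,3])@E[:3,:3]
    w[d==0]=np.nan
    return p,d,w
E
python3 - <<'E'
from h import *
s=state();print(s)
ims=[]
for n in ['side','top']:
    p,d,w=cloud(n); np.savez(n+'.npz',p=p,d=d,w=w,E=camera_info(n)['extrinsics'],K=camera_info(n)['camera_matrix']); save(n+'.png',p)
    print(n,np.linalg.inv(np.array(camera_info(n)['extrinsics']))[:3].round(3))
E
```

```text
{'t': 0.0, 'q': array([ 7.07207008e+01,  1.77048544e+01,  9.36916123e+01, -1.69180125e-05,
        6.87374576e+01, -3.99491491e+00]), 'joint_velocities': array([ 0.10663344,  0.00465431, -0.08233803, -0.06707481, -0.00971595,
       -0.0121168 ]), 'joint_efforts': array([ 7.95774013e-04, -4.15268540e+01, -2.76660544e+01, -8.94457185e-05,
        1.02504817e-02,  1.65716341e-05]), 'ee_pos': array([0.16451893, 0.60208571, 0.23002589]), 'tool_rot': array([-1.79866400e+02, -9.31450514e-03,  1.64715611e+02]), 'wrist_force': array([ 0.51520608, -0.26733086,  0.06746838]), 'wrist_torque': array([-0.0153831 ,  0.02541322,  0.01479723]), 'grip_force': 0.0, 'opening': 0.08549158585472937}
side [[ 0.944 -0.241  0.224  0.284]
 [-0.33  -0.692  0.642 -0.819]
 [ 0.    -0.681 -0.733  1.058]]
top [[-0.002 -0.989  0.147  0.41 ]
 [-1.    -0.    -0.02   0.018]
 [ 0.02  -0.147 -0.989  1.322]]
```

View pics/side.png

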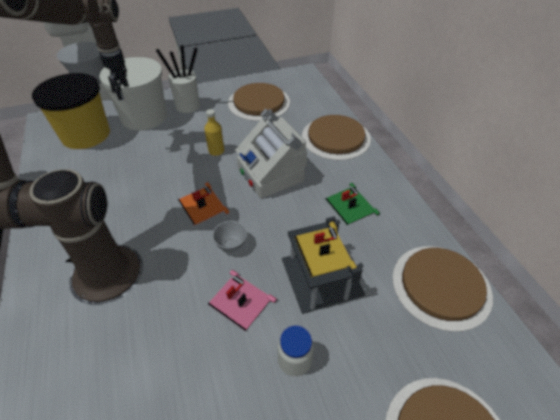

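View pics/top.png

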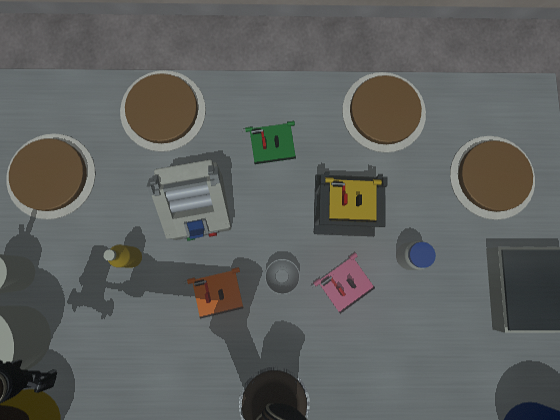

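The yellow guard is on the dark stand at top px (354,200) and side px (325,252). The look-alikes in the top view are green (272,143), orange (217,293) and pink (343,283). The mill is at top px (190,200), with its blue bolt at (196,229). By the description I choose the yellow one on the stand.

```bash
cat > m.py <<'E'
from h import *
T=np.load('top.npz');p,w=T['p'],T['w']
hsv=cv2.cvtColor(p,cv2.COLOR_RGB2HSV);H,S,V=[hsv[...,i].astype(int) for i in range(3)]
def box(u0,u1,v0,v1):
    m=np.zeros(H.shape,bool);m[v0:v1,u0:u1]=1;return m
g=box(310,390,160,240)
y=g&(H>18)&(H<35)&(S>120)&(V>70)
r=g&((H<8)|(H>172))&(S>120)&(V>60)
k=box(350,368,188,212)&(V<45)
for n,m in(('yel',y),('red',r),('blk',k)):
    q=w[m];print(n,m.sum(),np.nanmedian(q,0).round(4),np.nanmin(q,0).round(3),np.nanmax(q,0).round(3))
q=w[y];q=q[abs(q[:,2]-np.nanmedian(q[:,2]))<.006]
rc=cv2.minAreaRect((q[:,:2]*1000).astype(np.float32));print('plate',rc)
# mill
b=box(180,215,210,245)&(H>100)&(H<130)&(S>100)&(V>50)
q=w[b];print('blue',b.sum(),np.nanmedian(q,0).round(4),np.nanmin(q,0).round(3),np.nanmax(q,0).round(3))
mm=box(150,235,155,245)&(S<60)&(V>110)&(w[...,2]>.05)
q=w[mm]
# plane ransac with 40deg tilt
best=0
rng=np.random.default_rng(0)
for _ in range(3000):
    a=q[rng.choice(len(q),3,False)];n=np.cross(a[1]-a[0],a[2]-a[0]);l=np.linalg.norm(n)
    if l<1e-5: continue
    n/=l;n*=np.sign(n[2])
    if abs(np.degrees(np.arccos(n[2]))-40)>6: continue
    i=abs((q-a[0])@n)<.003
    if i.sum()>best: best=i.sum();I=i
a=q[I];c=a.mean(0);n=np.linalg.svd(a-c)[2][2];n*=np.sign(n[2])
print('plane',len(q),best,c.round(4),n.round(4),np.degrees(np.arccos(n[2])).round(2),'yaw',np.degrees(np.arctan2(-n[1],-n[0])).round(2))
cv2.imwrite('pics/crops.png',np.hstack([cv2.resize(p[150:245,a:a+95,::-1],(400,400),interpolation=2) for a in(145,305)]))
E
python3 m.py
```

```text
yel 1701 [ 0.6142 -0.2371  0.1425] [ 0.554 -0.321  0.006] [ 0.709 -0.151  0.183]
red 59 [ 0.6225 -0.2029  0.1758] [ 0.598 -0.208  0.144] [ 0.656 -0.199  0.187]
blk 59 [ 0.6093 -0.2427  0.1787] [ 0.597 -0.25   0.15 ] [ 0.623 -0.24   0.186]
plate ((618.3485107421875, -233.9266357421875), (170.1772003173828, 123.5008316040039), 87.50047302246094)
blue 238 [0.5325 0.2325 0.1325] [0.502 0.211 0.107] [0.555 0.261 0.15 ]
plane 3448 1428 [0.5765 0.2445 0.1413] [-0.6313 -0.1194  0.7663] 39.98 yaw 10.71
```

View pics/crops.png

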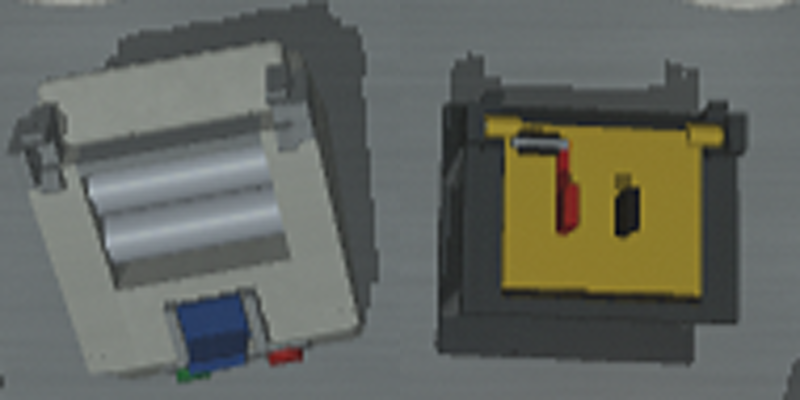

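The left crop shows the mill: cradles at the top left and right (crop px (45,165) and (285,120)) and the blue bolt tab at (215,330), open. The right crop shows the yellow guard, with the red pad at (567,205) and black pad at (627,210), hinge edge facing away from the robot. That confirms the choice.

```bash
cat >> h.py <<'E'
def pose(s=None):
    s=s or state(); return R.from_euler('xyz',s['tool_rot'],degrees=True).as_matrix(),np.array(s['ee_pos'])
def rel(Rc,pc,Rt,pt):
    "shift cm and rotvec deg, in tool axes"
    return (100*Rc.T@(np.array(pt)-pc)).round(2),R.from_matrix(Rc.T@Rt).as_rotvec(degrees=True).round(2)
def seatR(yaw,tilt): # columns: x up slope, y, z normal
    return (R.from_euler('z',yaw,degrees=True)*R.from_euler('y',-tilt,degrees=True)).as_matrix()
def toolR(S): # tool x=-seat x, y=seat y, z=-seat z
    return S@np.diag([-1,1,-1])
E
cat > m2.py <<'E'
exec(open('m.py').read().split('cv2.imwrite')[0])
for n_,m,zc in(('red',r,.17),('blk',box(345,375,180,220)&(V<70),.17)):
    q=w[m&(w[...,2]>zc)];rc=cv2.minAreaRect((q[:,:2]*1000).astype(np.float32));print(n_,len(q),q.mean(0).round(4),rc)
q=w[y&(abs(w[...,2]-.1425)<.004)];q=q[(q[:,0]>.5)]
print('platepts',np.percentile(q,[2,50,98],axis=0).round(4))
S=seatR(np.degrees(np.arctan2(-n[1],-n[0])),40)
a=w[box(140,240,145,250)];l=(a-c)@S
white=abs(l[:,2])<.003
print('white ext',np.nanpercentile(l[white],[.5,2,98,99.5],axis=0).round(4))
bl=(w[b]-c)@S
print('blue loc',np.percentile(bl,[2,50,98],axis=0).round(4))
for sg in(1,-1):
    ear=(l[:,2]>.008)&(sg*l[:,1]>.06)&(abs(l[:,2])<.05)
    print('ear',ear.sum(),np.percentile(l[ear],[2,50,98],axis=0).round(4))
Rt,pt=pose();W=np.linalg.inv(np.array(camera_info('wrist')['extrinsics']));print((Rt.T@(W[:3,3]-pt)).round(3),(Rt.T@W[:3,:3]).round(3));print(camera_info('wrist')['camera_matrix'])
print(Rt.round(3))
for n_,Tp in(('bottle',(105,145,240,272)),('tub',(395,440,235,275))):
    a=w[box(*Tp)];a=a[a[:,2]>.05];print(n_,np.median(a,0).round(3),a.max(0).round(3))
E
python3 m2.py
```

```text
yel 1701 [ 0.6142 -0.2371  0.1425] [ 0.554 -0.321  0.006] [ 0.709 -0.151  0.183]
red 59 [ 0.6225 -0.2029  0.1758] [ 0.598 -0.208  0.144] [ 0.656 -0.199  0.187]
blk 59 [ 0.6093 -0.2427  0.1787] [ 0.597 -0.25   0.15 ] [ 0.623 -0.24   0.186]
plate ((618.3485107421875, -233.9266357421875), (170.1772003173828, 123.5008316040039), 87.50047302246094)
blue 238 [0.5325 0.2325 0.1325] [0.502 0.211 0.107] [0.555 0.261 0.15 ]
plane 3448 1428 [0.5765 0.2445 0.1413] [-0.6313 -0.1194  0.7663] 39.98 yaw 10.71
red 32 [ 0.6128 -0.2026  0.1814] ((613.0822143554688, -202.7315673828125), (29.74561882019043, 6.943526268005371), 1.046640157699585)
blk 42 [ 0.6101 -0.2446  0.1802] ((611.3872680664062, -244.88088989257812), (9.54883861541748, 29.066434860229492), 87.54484558105469)
platepts [[ 0.5599 -0.3028  0.1388]
 [ 0.6116 -0.2377  0.1424]
 [ 0.6748 -0.1647  0.1461]]
white ext [[-0.0719 -0.1004 -0.003 ]
 [-0.0695 -0.0987 -0.0028]
 [ 0.0959  0.093   0.0027]
 [ 0.1206  0.0948  0.0029]]
blue loc [[-0.0563 -0.0233  0.0099]
 [-0.0467 -0.0028  0.0165]
 [-0.022   0.0188  0.0501]]
ear 88 [[0.0847 0.0711 0.0091]
 [0.1042 0.0851 0.0149]
 [0.1264 0.0955 0.0203]]
ear 81 [[ 0.0849 -0.1018  0.0089]
 [ 0.1011 -0.0921  0.0149]
 [ 0.126  -0.077   0.0205]]
[ 0.07  -0.001 -0.143] [[ 0.001 -0.959 -0.283]
 [ 1.     0.     0.   ]
 [-0.    -0.283  0.959]]
[[345.31127557   0.         281.3188015 ]
 [  0.         345.31127557 211.20187636]
 [  0.           0.           1.        ]]
[[-0.965  0.264 -0.001]
 [ 0.264  0.965 -0.002]
 [ 0.    -0.002 -1.   ]]
bottle [0.451 0.446 0.129] [0.486 0.488 0.195]
tub [ 0.453 -0.428  0.118] [ 0.499 -0.396  0.128]
```

```bash
cat > est.py <<'E'
from h import *
c=np.array([0.5765,0.2445,0.1413]);S=seatR(10.71,40);mo=c+S@[.0425,-.003,.003]
G=seatR(-2.3,0);go=np.array([.6117,-.2318,.140])
E
python3 - <<'E'
from est import *
Rc,pc=pose();print(mo.round(4),'up',rel(Rc,pc,Rc,pc+[0,0,.13])[0])
pt=mo+S@[-.0,0,.17];print(pt,rel(Rc,pc,toolR(S),pt))
Rm=toolR(S); print('mill->guard',rel(Rm,pt,toolR(G),go+[0,0,.16]))
E
```

```text
[0.6072 0.2472 0.1709] up [  0.    -0.03 -13.  ]
[0.49978212 0.22693695 0.30114416] (array([-42.23, -27.37,  -7.05]), array([ -9.18, -39.34, -24.89]))
mill->guard (array([ -1.82, -47.15,   1.68]), array([ 4.54, 39.83, 12.48]))
```

>>> apply_moves:
  series:
    - [8.5, 0, 0, -6, 0, 0, 0]
    - [8.5, -4, -2, -11, -1, -4, -3]
    - [8.5, -9, -5, -13, -2, -12, -8]
    - [8.5, -14, -8.5, -13, -4, -20, -13]
    - [8.5, -19, -12, -13, -6, -28, -18]
    - [8.5, -24, -15.5, -13, -8, -35, -22]
    - [8.5, -29, -19, -12, -9.2, -39.3, -24.9]
    - [8.5, -34, -22, -10, -9.2, -39.3, -24.9]
    - [8.5, -39, -25, -8.5, -9.2, -39.3, -24.9]
    - [8.5, -42.2, -27.4, -7, -9.2, -39.3, -24.9]

```text
t: 1.35
ee_pos: [0.5005, 0.225, 0.3007]
tool_rot: [179.8, 40.0, -169.5]
wrist_force: [-0.0, -0.3, 0.0]
opening: 0.0849
grip_force: 0.0
```

>>> apply_moves:
  series:
    - [8.5, 0, 0, 0, 0, 0, 0]
    - [8.5, 0, 0, 0, 0, 0, 0]

```text
t: 1.6
ee_pos: [0.4995, 0.2271, 0.301]
tool_rot: [179.8, 40.0, -169.4]
wrist_force: [-0.7, 0.3, 0.1]
opening: 0.085
grip_force: 0.0
```

```bash
cat > look.py <<'E'
from est import *
import sys
n=sys.argv[1]
s=state();Rc,pc=pose(s);print('t',s['t'],pc.round(4),s['tool_rot'].round(2),s['q'].round(1))
p,d,w=cloud('wrist');ci=camera_info('wrist');save(n+'.png',p)
np.savez(n+'.npz',p=p,d=d,w=w,Rc=Rc,pc=pc,E=ci['extrinsics'],K=ci['camera_matrix'])
E
python3 look.py mill1
```

```text
t 1.6 [0.4995 0.2271 0.301 ] [ 179.83   40.   -169.42] [ 25.2 -14.5 127.2 -18.9  29.5 -62.2]
```

View pics/mill1.png

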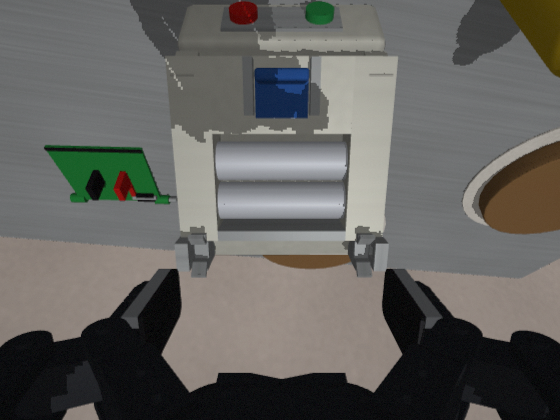

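The view shows the mill square on, upside down: bolt tab at (281,92), rollers, and cradles and ears at (197,250) and (367,250). Now I measure in the seat frame.

```bash
cat > mm.py <<'E'
from est import *
D=np.load('mill1.npz');p,w=D['p'],D['w']
l=(w-mo)@S
hsv=cv2.cvtColor(p,cv2.COLOR_RGB2HSV);H,Sa=hsv[...,0].astype(int),hsv[...,1]
v,u=np.indices(H.shape)
# face plane: z should be -3
f=(u>150)&(u<410)&(v>55)&(v<270)&(abs(l[...,2]+.003)<.006)&(Sa<70)
a=w[f];c0=a.mean(0);n=np.linalg.svd(a-c0,full_matrices=False)[2][2];n*=np.sign(n[2])
print('face',f.sum(),'z mean',l[f][:,2].mean().round(4),'tilt',np.degrees(np.arccos(n[2])).round(2),'yaw',np.degrees(np.arctan2(-n[1],-n[0])).round(2))
print('face ext',np.percentile(l[f],[.2,1,99,99.8],axis=0)[:,:2].round(4))
rc=cv2.minAreaRect((l[f][:,:2]*1000).astype(np.float32));print(rc)
b=(H>100)&(H<130)&(Sa>100)&(u>240)&(u<320)&(v>60)&(v<125);q=l[b]
print('blue',np.percentile(q,[1,50,99],axis=0).round(4)); t=q[q[:,2]>.035];print('tab top',len(t),np.percentile(t,[2,50,98],axis=0).round(4))
for sg in(1,-1):
    e=(sg*l[...,1]>.06)&(sg*l[...,1]<.12)&(abs(l[...,0]-.062)<.04)&(l[...,2]>.008)&(l[...,2]<.03);q=l[e];print('ear',len(q),np.percentile(q,[2,50,98],axis=0).round(4), 'outer',np.percentile(sg*q[q[:,2]>.012][:,1],[2,98]).round(4))
E
python3 mm.py
```

```text
face 24129 z mean -0.0025 tilt 39.77 yaw 10.58
face ext [[-0.1141 -0.0983]
 [-0.1134 -0.0973]
 [ 0.0701  0.0963]
 [ 0.0732  0.0973]]
((-16.270431518554688, -0.5132827758789062), (197.48886108398438, 196.0948486328125), 89.9810791015625)
blue [[nan nan nan]
 [nan nan nan]
 [nan nan nan]]
tab top 746 [[-0.0997 -0.0189  0.0412]
 [-0.0954 -0.      0.045 ]
 [-0.091   0.0181  0.0467]]
ear 683 [[0.042  0.0727 0.0082]
 [0.0609 0.088  0.0143]
 [0.0842 0.098  0.0165]] outer [0.076  0.0981]
ear 694 [[ 0.0413 -0.099   0.0083]
 [ 0.0607 -0.0888  0.0146]
 [ 0.0828 -0.0739  0.0168]] outer [0.0759 0.0991]
```

>>> apply_moves:
  series:
    - [8.5, -0.2, -5.5, 0, 0.5, 4.5, 1.4]
    - [8.5, -0.4, -11, 0, 1, 9, 2.8]
    - [8.5, -0.6, -16.5, 0, 1.6, 14, 4.4]
    - [8.5, -0.8, -22, 0.3, 2.1, 18.5, 5.8]
    - [8.5, -1, -27.5, 0.6, 2.6, 23, 7.2]
    - [8.5, -1.2, -33, 0.9, 3.2, 28, 8.8]
    - [8.5, -1.5, -39, 1.2, 3.8, 33, 10.4]
    - [8.5, -1.8, -44, 1.5, 4.5, 39.8, 12.5]
    - [8.5, -1.8, -47.1, 1.7, 4.5, 39.8, 12.5]
    - [8.5, -1.8, -47.1, 1.7, 4.5, 39.8, 12.5]

```text
t: 2.9
ee_pos: [0.6129, -0.2312, 0.2981]
tool_rot: [179.9, -0.0, 177.7]
wrist_force: [-0.3, 0.8, -0.8]
opening: 0.085
grip_force: 0.0
```

>>> apply_moves:
  series:
    - [8.5, 0, 0, 0, 0, 0, 0]
    - [8.5, 0, 0, 0, 0, 0, 0]

```text
t: 3.15
ee_pos: [0.6117, -0.2289, 0.2994]
tool_rot: [179.8, 0.0, 177.8]
wrist_force: [-0.0, -0.1, -0.2]
opening: 0.0851
grip_force: 0.0
```

```bash
python3 look.py g1; cat > gm.py <<'E'
from est import *
D=np.load('g1.npz');p,w,Rc,pc=D['p'],D['w'],D['Rc'],D['pc']
l=(w-go)@G
hsv=cv2.cvtColor(p,cv2.COLOR_RGB2HSV);H,Sa,V=[hsv[...,i].astype(int) for i in range(3)]
near=(abs(l[...,0])<.1)&(abs(l[...,1])<.12)
pads=near&(abs(l[...,2]-.042)<.004)&(abs(l[...,0])<.03)&(abs(l[...,1])<.06)
red=pads&((H<10)|(H>170))&(Sa>100);blk=pads&(V<70)&(l[...,1]<0)
for n,m in(('red',red),('blk',blk)):
    q=l[m];print(n,m.sum(),np.percentile(q,[2,50,98],axis=0).round(4),cv2.minAreaRect((q[:,:2]*1000).astype(np.float32)))
yel=near&(H>18)&(H<35)&(Sa>110)&(abs(l[...,2]-.0025)<.003)&(l[...,0]<.05)
q=l[yel];print('plate',yel.sum(),np.percentile(q,[.5,50,99.5],axis=0).round(4),cv2.minAreaRect((q[:,:2]*1000).astype(np.float32)))
print('to grasp',rel(Rc,pc,toolR(G),go+[0,0,.009]))
E
python3 gm.py
```

```text
t 3.15 [ 0.6117 -0.2289  0.2994] [1.7982e+02 5.0000e-02 1.7784e+02] [ -24.4   17.8   85.4    0.2   76.8 -112.3]
red 446 [[-0.0132  0.022   0.0393]
 [ 0.0008  0.0264  0.0424]
 [ 0.015   0.0309  0.0438]] ((1.2107858657836914, 26.463462829589844), (29.549612045288086, 9.412483215332031), 0.7420121431350708)
blk 447 [[-0.0131 -0.0198  0.0402]
 [-0.0001 -0.0151  0.0424]
 [ 0.0148 -0.0105  0.044 ]] ((1.030348777770996, -15.216447830200195), (9.478113174438477, 29.06511116027832), 89.29048919677734)
plate 16117 [[-0.0525 -0.0715  0.0013]
 [-0.0094 -0.0041  0.0031]
 [ 0.0492  0.0672  0.005 ]] ((-4.110481262207031, -2.4988327026367188), (108.18704986572266, 141.2626190185547), 0.11549005657434464)
to grasp (array([ 0.  , -0.33, 15.04]), array([0.18, 0.05, 0.14]))
```

View pics/g1.png

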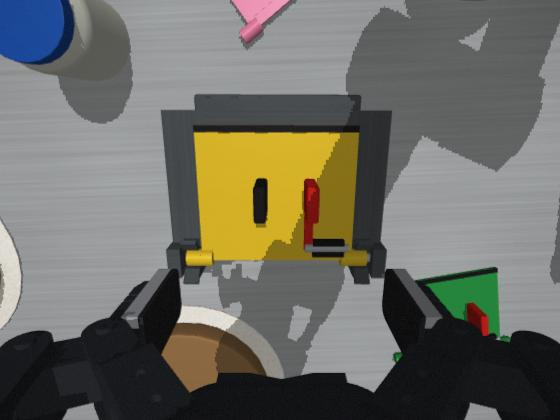

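The guard is square below, with the black pad at (260,200), red pad at (311,200) and knuckles at (200,258) and (354,258). The pads show a y offset of about 2.4 mm, but the measured TCP may not have settled, so I'll re-measure once.

```bash
for i in 1 2; do python3 look.py g1; done; python3 gm.py
```

```text
t 3.2 [ 0.6117 -0.2292  0.2995] [1.7983e+02 6.0000e-02 1.7783e+02] [ -24.4   17.8   85.4    0.2   76.8 -112.3]
t 3.25 [ 0.6116 -0.2294  0.2995] [1.7984e+02 6.0000e-02 1.7781e+02] [ -24.5   17.8   85.4    0.2   76.8 -112.3]
red 448 [[-0.0131  0.0219  0.0393]
 [ 0.      0.0263  0.0423]
 [ 0.015   0.031   0.0438]] ((1.3349027633666992, 26.606779098510742), (29.624061584472656, 9.454069137573242), 1.2992546558380127)
blk 459 [[-0.0132 -0.0197  0.0403]
 [ 0.0002 -0.0149  0.0424]
 [ 0.0146 -0.0103  0.0438]] ((0.7320680618286133, -15.049457550048828), (9.589985847473145, 28.804119110107422), 89.38227844238281)
plate 16101 [[-0.0525 -0.0715  0.0012]
 [-0.0094 -0.0039  0.0031]
 [ 0.0493  0.0673  0.005 ]] ((-4.137699127197266, -2.4696731567382812), (108.1769027709961, 141.5047607421875), 0.0706593468785286)
to grasp (array([ 0.  , -0.28, 15.05]), array([0.16, 0.06, 0.11]))
```

>>> apply_moves:
  series:
    - [8.5, 0, -0.1, 3, 0, 0, 0]
    - [8.5, -0.05, -0.3, 7, 0, 0, 0]
    - [8.5, -0.05, -0.3, 10, 0, 0, 0]
    - [8.5, -0.05, -0.3, 10, 0, 0, 0]
    - [8.5, -0.05, -0.3, 10, 0, 0, 0]
    - [8.5, -0.05, -0.3, 10, 0, 0, 0]
    - [8.5, -0.05, -0.3, 10, 0, 0, 0]

```text
t: 4.18
ee_pos: [0.613, -0.2339, 0.2007]
tool_rot: [179.9, 0.2, 177.7]
wrist_force: [0.0, 0.2, -0.7]
opening: 0.0853
grip_force: 0.0
```

```bash
sed -i 's/^go.*//; s/go=np.array.*/go=np.array([.6117,-.2318,.140])+G@[.0005,-.0024,.0005]/' est.py; sleep 0; python3 look.py g1; python3 gm.py
```

```text
t 4.175 [ 0.613  -0.2339  0.2007] [179.89   0.18 177.71] [ -24.8   22.5   90.7    0.2   66.6 -112.6]
red 1054 [[-0.0139  0.0243  0.0388]
 [-0.0009  0.0286  0.0418]
 [ 0.0142  0.0334  0.0432]] ((0.5883598327636719, 28.984092712402344), (30.109739303588867, 9.818202018737793), 0.23771855235099792)
blk 1050 [[-0.0139 -0.0173  0.0396]
 [-0.0011 -0.0125  0.0419]
 [ 0.0139 -0.0079  0.0432]] ((0.26191234588623047, -12.748698234558105), (9.75790023803711, 29.21294593811035), 89.3955078125)
plate 32261 [[-0.0537 -0.069   0.0006]
 [-0.0133 -0.002   0.0025]
 [ 0.0492  0.0695  0.0043]] ((-4.515346527099609, 0.32630157470703125), (109.00813293457031, 140.6982879638672), 0.031418632715940475)
to grasp (array([ 0.1 , -0.04,  5.12]), array([0.11, 0.18, 0.01]))
```

>>> apply_moves:
  series:
    - [8.5, 0.1, 0, 3, 0, 0, 0]
    - [8.5, 0.1, 0, 5.1, 0, 0, 0]
    - [8.5, 0.1, 0, 5.1, 0, 0, 0]
    - [7, 0.1, 0, 5.1, 0, 0, 0]
    - [5, 0.1, 0, 5.1, 0, 0, 0]
    - [3, 0.1, 0, 5.1, 0, 0, 0]
    - [3, 0.1, 0, 5.1, 0, 0, 0]
    - [3, 0.1, 0, 5.1, 0, 0, 0]
    - [3, 0.1, 0, 5.1, 0, 0, 0]
    - [3, 0.1, 0, 5.1, 0, 0, 0]
  grip_force: 60

```text
t: 5.48
ee_pos: [0.6126, -0.2349, 0.1508]
tool_rot: [180.0, 0.3, 177.7]
wrist_force: [-0.1, -1.1, 5.1]
opening: 0.0343
grip_force: 60.3
```

```bash
python3 look.py g2; python3 -c "
from est import *
s=state();print({k:s[k] for k in('opening','grip_force','wrist_force','ee_pos')});Rc,pc=pose();print(((pc-go)@G).round(4))"
```

```text
t 5.475 [ 0.6126 -0.2349  0.1508] [179.99   0.25 177.74] [-2.480e+01  2.540e+01  9.280e+01  1.000e-01  6.150e+01 -1.126e+02]
{'opening': 0.034771914253806276, 'grip_force': 60.33224880695343, 'wrist_force': array([-0.02385774, -1.35685438,  5.44753422]), 'ee_pos': array([ 0.61257259, -0.23491383,  0.15076209])}
[ 0.0005 -0.0007  0.0103]
```

View pics/g2.png

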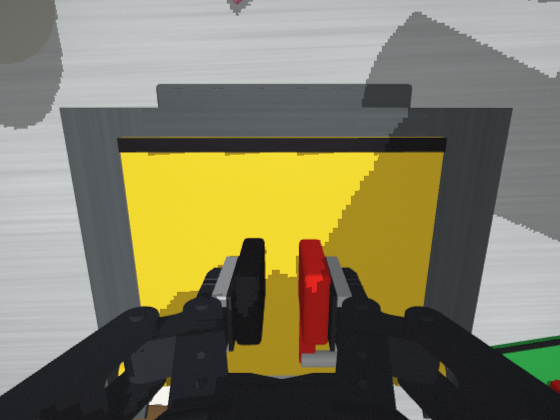

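Both pads are held between the fingers, red at (313,300) and black at (250,290), opening about 35 mm, so the red pad is fully home. I'll lift slowly and then check.

>>> apply_moves:
  series:
    - [3, 0, 0, -0.5, 0, 0, 0]
    - [3, 0, 0, -1.5, 0, 0, 0]
    - [3, 0, 0, -3, 0, 0, 0]
    - [3, 0, 0, -5, 0, 0, 0]
    - [3, 0, 0, -8, 0, 0, 0]
    - [3, 0, 0, -12, 0, 0, 0]
    - [3, 0, 0, -16, 0, 0, 0]
    - [3, 0, 0, -18, 0, 0, 0]
    - [3, 0, 0, -18, 0, 0, 0]
    - [3, 0, 0, -18, 0, 0, 0]

```text
t: 6.78
ee_pos: [0.6099, -0.2334, 0.3257]
tool_rot: [179.7, -0.2, 177.7]
wrist_force: [0.7, 0.4, -3.0]
opening: 0.0348
grip_force: 60.6
```

```bash
python3 look.py g3; cat > hold.py <<'E'
from est import *
import sys
D=np.load(sys.argv[1]+'.npz');p,w,Rc,pc=D['p'],D['w'],D['Rc'],D['pc']
B=Rc@np.diag([-1,1,-1]); l=(w-pc)@B   # guard-like axes, origin TCP
hsv=cv2.cvtColor(p,cv2.COLOR_RGB2HSV);H,Sa,V=[hsv[...,i].astype(int) for i in range(3)]
yel=(H>18)&(H<35)&(Sa>110)&(abs(l[...,2])<.04)&(abs(l[...,0])<.1)&(abs(l[...,1])<.1)
q=l[yel];a=q[(q[:,0]<-.02)];a=a[abs(a[:,2]-np.median(a[:,2]))<.004];c0=a.mean(0);n=np.linalg.svd(a-c0,full_matrices=False)[2][2];n*=np.sign(n[2])
print('plate n',n.round(4),'z at origin',(c0[2]+(n[0]*c0[0]+n[1]*c0[1])/n[2]-.0025).round(4))
print('ext',np.percentile(a,[.3,50,99.7],axis=0).round(4),cv2.minAreaRect((a[:,:2]*1000).astype(np.float32)))
red=((H<10)|(H>170))&(Sa>100)&(abs(l[...,2]-.03)<.03)&(abs(l[...,0])<.05)&(abs(l[...,1])<.05)&(l[...,2]>.025);print('red',np.percentile(l[red],[2,50,98],axis=0).round(4))
blk=(V<70)&(abs(l[...,2]-.032)<.004)&(abs(l[...,0])<.03)&(l[...,1]>-.022)&(l[...,1]<-.002);print('blk',np.percentile(l[blk],[2,50,98],axis=0).round(4))
s=state();print(s['opening'],s['grip_force'],s['wrist_force'])
E
python3 hold.py g3
```

```text
t 6.775 [ 0.6099 -0.2334  0.3257] [ 1.7975e+02 -1.7000e-01  1.7771e+02] [ -24.8   17.1   83.4    0.2   79.8 -112.6]
plate n [0.0067 0.0065 1.    ] z at origin -0.0104
ext [[-0.0591 -0.0704 -0.0096]
 [-0.0376 -0.0011 -0.0076]
 [-0.0201  0.0686 -0.0055]] ((-39.58760452270508, -0.953948974609375), (140.93014526367188, 39.18889236450195), 89.98772430419922)
red [[-0.0142  0.0071  0.0261]
 [-0.002   0.0116  0.0314]
 [ 0.014   0.0164  0.0327]]
blk [[-0.0139 -0.0185  0.029 ]
 [-0.0014 -0.0136  0.0317]
 [ 0.014  -0.0087  0.0348]]
0.03439475449002687 60.57987570762634 [ 0.36953956  0.55269492 -2.35968613]
```

View pics/g3.png

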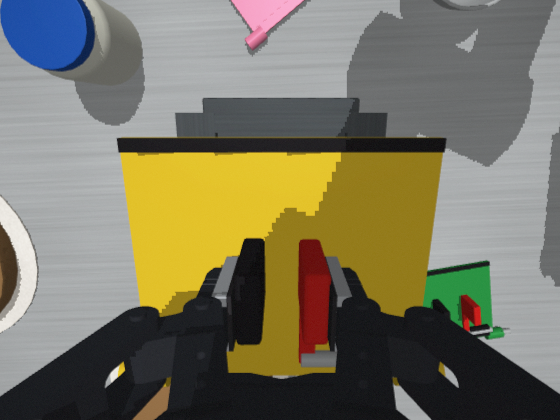

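```bash
cat >> est.py <<'E'
def tgt(h,dx=0,dy=0): return toolR(S), mo+S@[dx,.0005+dy,.0104+h]
E
python3 - <<'E'
from est import *
Rc,pc=pose();Rt,pt=tgt(.10);print(pc,pt.round(4),rel(Rc,pc,Rt,pt))
E
```

```text
[ 0.60977854 -0.23336047  0.32513164] [0.5373 0.2345 0.2555] (array([ 9.08, 46.43,  7.22]), array([ -4.25, -40.02, -12.57]))
```

>>> apply_moves:
  series:
    - [3, 1, 4, 0, -0.4, -4, -1.2]
    - [3, 2.5, 9, 0, -0.9, -8, -2.5]
    - [3, 4, 14.5, 0, -1.4, -13, -4]
    - [3, 6, 20, 0, -1.9, -18, -5.6]
    - [3, 8, 25.5, 0.4, -2.4, -23, -7.2]
    - [3, 10, 31, 0.8, -3, -28, -8.8]
    - [3, 12, 36.5, 1.2, -3.6, -34, -10.7]
    - [3, 13, 41.5, 1.6, -4.2, -40, -12.6]
    - [3, 13.5, 45.4, 1.8, -4.2, -40, -12.6]
    - [3, 13.5, 45.4, 1.8, -4.2, -40, -12.6]

```text
t: 8.07
ee_pos: [0.4916, 0.2273, 0.308]
tool_rot: [-179.6, 39.9, -168.7]
wrist_force: [-0.7, -0.1, -2.7]
opening: 0.0343
grip_force: 61.2
```

>>> apply_moves:
  series:
    - [3, 0, 0, 0, 0, 0, 0]
    - [3, 0, 0, 0, 0, 0, 0]
    - [3, 0, 0, 0, 0, 0, 0]
    - [3, 0, 0, 0, 0, 0, 0]
    - [3, 0, 0, 0, 0, 0, 0]
    - [3, 0, 0, 0, 0, 0, 0]

```text
t: 8.82
ee_pos: [0.4943, 0.225, 0.3112]
tool_rot: [-179.7, 40.2, -169.1]
wrist_force: [-0.1, 0.1, -2.3]
opening: 0.0343
grip_force: 61.2
```

```bash
python3 look.py h1; python3 hold.py h1; python3 - <<'E'
from est import *
Rc,pc=pose();Rt,pt=tgt(.06);print('local',((pc-mo)@S).round(4),rel(Rc,pc,Rt,pt))
E
```

```text
t 8.825 [0.4943 0.225  0.3112] [-179.73   40.2  -169.13] [ 25.5 -16.  127.1 -19.   31.  -62.3]
plate n [0.0024 0.0065 1.    ] z at origin -0.0107
ext [[-0.0592 -0.0704 -0.0117]
 [-0.0376 -0.0017 -0.0081]
 [-0.0201  0.0686 -0.0057]] ((-39.62099838256836, -1.0379486083984375), (141.0570526123047, 39.23537826538086), 89.99798583984375)
red [[-0.0142  0.0069  0.026 ]
 [-0.002   0.0114  0.031 ]
 [ 0.0139  0.0162  0.0323]]
blk [[-0.014  -0.0187  0.0288]
 [-0.0015 -0.0138  0.0313]
 [ 0.0135 -0.0089  0.0347]]
0.03453557640222761 61.24155521392822 [ 0.67958292 -0.98301867 -2.04394539]
local [ 0.002  -0.0008  0.1814] (array([ 0.24,  0.16, 11.1 ]), array([-0.16,  0.19,  0.13]))
```

View pics/h1.png

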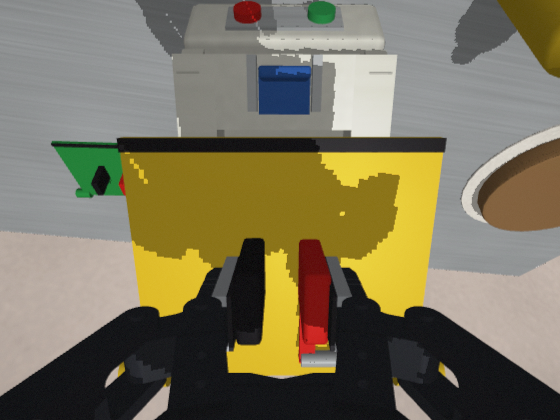

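The guard is held flat above the mill, with the bolt tab at (284,90) beyond its lower edge at v≈140. Next I descend along the seat normal to hover just above the ears.

>>> apply_moves:
  series:
    - [3, 0.1, 0.1, 4, 0, 0, 0]
    - [3, 0.24, 0.16, 8, -0.1, 0.2, 0.1]
    - [3, 0.24, 0.16, 11, -0.1, 0.2, 0.1]
    - [3, 0.24, 0.16, 12.6, -0.1, 0.2, 0.1]
    - [3, 0.24, 0.16, 12.6, -0.1, 0.2, 0.1]
    - [3, 0.24, 0.16, 12.6, -0.1, 0.2, 0.1]
    - [3, 0.24, 0.16, 12.6, -0.1, 0.2, 0.1]
    - [3, 0.24, 0.16, 12.6, -0.1, 0.2, 0.1]

```text
t: 9.88
ee_pos: [0.5722, 0.2414, 0.2144]
tool_rot: [-179.9, 40.1, -169.2]
wrist_force: [-0.2, 0.3, -3.1]
opening: 0.0344
grip_force: 61.3
```

```bash
python3 look.py h2; python3 hold.py h2; python3 - <<'E'
from est import *
Rc,pc=pose();Rt,pt=tgt(.0);print('local',((pc-mo)@S).round(4),rel(Rc,pc,Rt,pt))
D=np.load('h2.npz');p,w=D['p'],D['w'];l=(w-mo)@S
hsv=cv2.cvtColor(p,cv2.COLOR_RGB2HSV)
b=(hsv[...,0]>100)&(hsv[...,0]<130)&(hsv[...,1]>100)&(l[...,2]>.035)&(l[...,2]<.055)&(abs(l[...,1])<.04);q=l[b];print('tab',len(q),np.percentile(q,[2,50,98],axis=0).round(4))
f=(abs(l[...,2]+.003)<.006)&(hsv[...,1]<70)&(abs(l[...,1])<.11)&(l[...,0]>-.11)&(l[...,0]<-.07);q=l[f];print('face',len(q),np.percentile(q,[1,50,99],axis=0).round(4))
E
```

```text
t 9.875 [0.5722 0.2414 0.2144] [-179.94   40.08 -169.24] [ 22.8   2.  124.  -28.5  16.5 -53.2]
plate n [0.0011 0.0066 1.    ] z at origin -0.0106
ext [[-0.0592 -0.0704 -0.0116]
 [-0.0377 -0.0017 -0.0081]
 [-0.0201  0.0685 -0.0057]] ((-39.63037872314453, -1.0125045776367188), (39.25649642944336, 140.78273010253906), 0.001968689728528261)
red [[-0.0141  0.007   0.0259]
 [-0.0019  0.0114  0.031 ]
 [ 0.014   0.0162  0.0322]]
blk [[-0.0139 -0.0187  0.0288]
 [-0.0016 -0.0138  0.0312]
 [ 0.0135 -0.0088  0.0345]]
0.034688226486354105 61.2559175491333 [-0.59889736  0.23066341 -2.65893934]
local [0.0007 0.0007 0.056 ] (array([ 0.07, -0.02,  4.56]), array([-0.04,  0.07,  0.04]))
tab 2546 [[-0.1    -0.0192  0.037 ]
 [-0.095  -0.0006  0.0449]
 [-0.0911  0.0181  0.0465]]
face 19011 [[-0.1097 -0.0972 -0.0041]
 [-0.0909 -0.0033 -0.0024]
 [-0.0705  0.0962 -0.0006]]
```

>>> apply_moves:
  series:
    - [3, 0.07, 0, 1.5, 0, 0, 0]
    - [3, 0.07, 0, 2.5, 0, 0, 0]
    - [3, 0.07, 0, 3.2, 0, 0, 0]
    - [3, 0.07, 0, 3.8, 0, 0, 0]
    - [3, 0.07, 0, 4.3, 0, 0, 0]
    - [3, 0.07, 0, 4.5, 0, 0, 0]
    - [3, 0.07, 0, 4.5, 0, 0, 0]
    - [3, 0.07, 0, 4.5, 0, 0, 0]
    - [3, 0.07, 0, 4.5, 0, 0, 0]

```text
t: 11.05
ee_pos: [0.5996, 0.2463, 0.1788]
tool_rot: [-179.9, 40.0, -169.2]
wrist_force: [-5.9, -3.4, 2.5]
opening: 0.0345
grip_force: 64.7
```

```bash
python3 look.py h3; python3 hold.py h3; python3 - <<'E'
from est import *
Rc,pc=pose();Rt,pt=tgt(.0);print('local',((pc-mo)@S).round(4),rel(Rc,pc,Rt,pt)); print('wf seat',S.T@state()['wrist_force'])
E
```

```text
t 11.05 [0.5996 0.2463 0.1788] [-179.9    40.01 -169.23] [ 22.1   8.5 121.9 -36.1  12.5 -45.8]
plate n [0.0026 0.003  1.    ] z at origin -0.0107
ext [[-0.0591 -0.0705 -0.0115]
 [-0.0375 -0.0013 -0.0081]
 [-0.0201  0.0686 -0.0059]] ((-39.606544494628906, -1.6502304077148438), (39.213348388671875, 142.30767822265625), 0.005021482240408659)
red [[-0.0143  0.0069  0.026 ]
 [-0.0019  0.0114  0.031 ]
 [ 0.014   0.0162  0.0323]]
blk [[-0.014  -0.0188  0.0289]
 [-0.0016 -0.0138  0.0313]
 [ 0.0135 -0.0089  0.0348]]
0.03448288548241866 64.72136735916138 [-6.54934572 -2.02056045  1.55528112]
local [-0.0007  0.0005  0.0109] (array([-0.07,  0.  ,  0.05]), array([-0.06,  0.01,  0.05]))
wf seat [-4.21762614 -0.76824501  5.56928385]
```

Seated: local offset under 1 mm, with about 6 N of contact. I'll open.

>>> apply_moves:
  series:
    - [4, 0, 0, 0, 0, 0, 0]
    - [5, 0, 0, 0, 0, 0, 0]
    - [6, 0, 0, 0, 0, 0, 0]
    - [7, 0, 0, 0, 0, 0, 0]
    - [8.5, 0, 0, 0, 0, 0, 0]
    - [8.5, 0, 0, 0, 0, 0, 0]
    - [8.5, 0, 0, -2, 0, 0, 0]
    - [8.5, 0, 0, -5, 0, 0, 0]
    - [8.5, 0, 0, -9, 0, 0, 0]
    - [8.5, 0, 0, -14, 0, 0, 0]

```text
t: 12.35
ee_pos: [0.5106, 0.2293, 0.2858]
tool_rot: [-179.9, 39.9, -169.3]
wrist_force: [0.2, -0.0, 1.2]
opening: 0.085
grip_force: 0.0
```

>>> apply_moves:
  series:
    - [8.5, 0, 0, 0, 0, 0, 0]
    - [8.5, 0, 0, 0, 0, 0, 0]
    - [8.5, 0, 0, 0, 0, 0, 0]
    - [8.5, 0, 0, 0, 0, 0, 0]

```text
t: 12.85
ee_pos: [0.5114, 0.2295, 0.2838]
tool_rot: [-179.9, 39.8, -169.2]
wrist_force: [-0.1, -0.4, -0.3]
opening: 0.085
grip_force: 0.0
```

```bash
python3 look.py r1; python3 - <<'E'
from est import *
D=np.load('r1.npz');p,w=D['p'],D['w'];l=(w-mo)@S
hsv=cv2.cvtColor(p,cv2.COLOR_RGB2HSV);H,Sa,V=[hsv[...,i].astype(int) for i in range(3)]
near=(abs(l[...,0])<.1)&(abs(l[...,1])<.12)
red=near&((H<10)|(H>170))&(Sa>100)&(abs(l[...,2]-.042)<.005);q=l[red];print('red',len(q),np.percentile(q,[2,50,98],axis=0).round(4))
yel=near&(H>18)&(H<35)&(Sa>110)&(abs(l[...,2]-.0025)<.004)&(l[...,0]<.05);q=l[yel];print('plate',len(q),np.percentile(q,[.5,50,99.5],axis=0).round(4))
c0=q.mean(0);n=np.linalg.svd(q-c0,full_matrices=False)[2][2];print(n)
b=(H>100)&(H<130)&(Sa>100)&(l[...,2]>.035)&(l[...,2]<.055)&(abs(l[...,1])<.04);q=l[b];print('tab',len(q),np.percentile(q,[2,50,98],axis=0).round(4))
E
```

```text
t 12.85 [0.5114 0.2295 0.2838] [-179.85   39.82 -169.22] [ 24.9 -11.5 126.9 -20.3  27.1 -60.9]
red 486 [[-0.0152  0.0205  0.0382]
 [-0.0019  0.0248  0.042 ]
 [ 0.013   0.0294  0.0433]]
plate 17413 [[-0.0548 -0.0731  0.0009]
 [-0.0112 -0.0057  0.0027]
 [ 0.0492  0.0655  0.0047]]
[ 5.53301294e-04 -1.49403906e-03 -9.99998731e-01]
tab 876 [[-0.0996 -0.0193  0.0406]
 [-0.0951 -0.0006  0.045 ]
 [-0.091   0.0182  0.0465]]
```

View pics/r1.png

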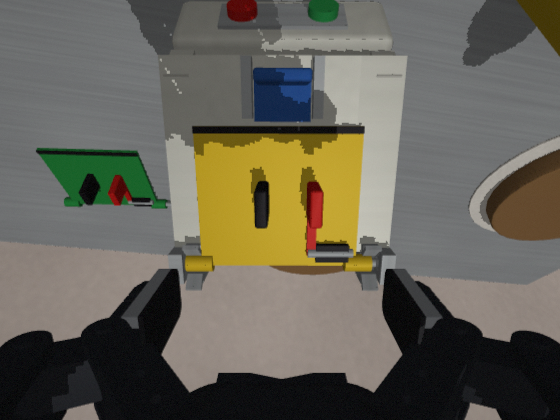

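The guard lies flat. The red pad centre is 28.6 mm from the plate middle, so the pin is sprung out and in the eye; the y offset is about -3.4 mm and the tab stands at travel 6 mm. At the push pose the wrist may reach a joint limit, so I'll check which tool tilt suits it.

```bash
python3 - <<'E'
from est import *
from scipy.optimize import least_squares
obs=[([70.72,17.7,93.65],[.1645,.602,.230],[179.87,0,164.7]),
([-24.45,17.8,85.4],[.6116,-.2294,.2995],[179.84,.06,177.8]),([-24.8,22.5,90.7],[.613,-.2339,.2007],[179.9,.2,177.7]),([-24.8,25.4,92.8],[.6126,-.2349,.1508],[180,.25,177.7]),
([25.2,-14.5,127.2],[.4995,.2271,.301],[179.8,40,-169.4]),([25.5,-16,127.1],[.4943,.225,.3112],[-179.7,40.2,-169.1]),([22.8,2,124],[.5722,.2414,.2144],[-179.94,40.08,-169.24]),([22.1,8.5,121.9],[.5996,.2463,.1788],[-179.9,40,-169.2]),([24.9,-11.5,126.9],[.5114,.2295,.2838],[-179.85,39.8,-169.2])]
Z=lambda e:R.from_euler('xyz',e,degrees=True).as_matrix()[:,2]
def wc(P,q):
    L1,L2,d,t,o,a=P;q1,q2,q3=np.radians(q);r=L1*np.sin(q2)+L2*np.sin(q2+q3)+a
    return np.array([r*np.cos(q1)-o*np.sin(q1),r*np.sin(q1)+o*np.cos(q1),d+L1*np.cos(q2)+L2*np.cos(q2+q3)])
f=lambda P:np.concatenate([wc(P,q)+P[3]*Z(e)-p for q,p,e in obs])
s=least_squares(f,[.45,.45,.3,.25,.04,0]);P=s.x;print(P.round(3),abs(s.fun).max())
def ik(p,z):
    w=p-P[3]*z
    u=least_squares(lambda q:wc(P,q)-w,[25,0,120]);q=u.x
    a=np.radians(q);sm=a[1]+a[2];F=np.array([np.sin(sm)*np.cos(a[0]),np.sin(sm)*np.sin(a[0]),np.cos(sm)])
    return q.round(1),(q[1]+q[2]).round(1),'q5',np.degrees(np.arccos(F@z)).round(1),abs(u.fun).max().round(4)
for tl in(0,15,25,40):
  for x,h in((-.125,.022),(-.087,.022)):
    z=toolR(seatR(10.7,tl))[:,2];print(tl,x,ik(mo+S@[x,0,h],z))
E
```

```text
[0.469 0.512 0.276 0.304 0.042 0.003] 0.006767170110264176
0 -0.125 (array([ 20. ,  17.2, 110.5]), np.float64(127.7), 'q5', np.float64(52.3), np.float64(0.0))
0 -0.087 (array([ 19.5,  18.3, 105.6]), np.float64(123.9), 'q5', np.float64(56.1), np.float64(0.0))
15 -0.125 (array([ 21.6,  10. , 121.1]), np.float64(131.1), 'q5', np.float64(34.2), np.float64(0.0))
15 -0.087 (array([ 20.9,  10.9, 116.5]), np.float64(127.4), 'q5', np.float64(37.9), np.float64(0.0))
25 -0.125 (array([ 22.8,   6.7, 127.9]), np.float64(134.5), 'q5', np.float64(21.6), np.float64(0.0))
25 -0.087 (array([ 22.1,   7.3, 123.4]), np.float64(130.7), 'q5', np.float64(25.1), np.float64(0.0))
40 -0.125 (array([ 25.1,   4.9, 137. ]), np.float64(141.9), 'q5', np.float64(9.2), np.float64(0.0))
40 -0.087 (array([ 24. ,   4.8, 132.9]), np.float64(137.7), 'q5', np.float64(9.0), np.float64(0.0))
```

```bash
cat >> est.py <<'E'
Rp=toolR(seatR(10.7,25))
def pl(x,z): return mo+S@[x,-.0005,z]
E
python3 - <<'E'
from est import *
Rc,pc=pose();print(((pc-mo)@S).round(4));a=pl(-.138,.10);b=pl(-.138,.022);print(a.round(3),b.round(3),rel(Rc,pc,Rp,a));print('a->b',rel(Rp,a,Rp,b));print('x+1cm',Rp.T@S@[1,0,0])
E
```

```text
[-0.0018  0.0004  0.1492]
[0.44  0.215 0.159] [0.489 0.224 0.099] (array([13.6 , -0.07,  4.96]), array([-0.1 , 14.84,  0.05]))
a->b (array([-2.02,  0.  ,  7.53]), array([0., 0., 0.]))
x+1cm [-9.65925816e-01  1.33699977e-04 -2.58819050e-01]
```

>>> apply_moves:
  series:
    - [4, 3, 0, 1, 0, 4, 0]
    - [0, 7, 0, 2, 0, 9, 0]
    - [0, 11, 0, 3.5, 0, 14.8, 0]
    - [0, 13.6, 0, 5, 0, 14.8, 0]
    - [0, 13.6, 0, 5, 0, 14.8, 0]
    - [0, 13.6, 0, 5, 0, 14.8, 0]
    - [0, 13.6, 0, 5, 0, 14.8, 0]
    - [0, 13.6, 0, 5, 0, 14.8, 0]

```text
t: 13.9
ee_pos: [0.4418, 0.2167, 0.1613]
tool_rot: [-180.0, 25.3, -169.3]
wrist_force: [-0.1, -0.7, 0.1]
opening: -0.0002
grip_force: 0.0
```

```bash
python3 - <<'E'
from est import *
s=state();Rc,pc=pose(s);print(s['t'],s['q'].round(1),s['opening'],((pc-mo)@S).round(4),rel(Rc,pc,Rp,pl(-.138,.022)))
E
```

```text
13.9 [ 25.   -4.5 131.5 -12.7  28.9 -65.9] -0.000171582849802612 [-0.1349  0.0007  0.1007] (array([-1.7 , -0.12,  7.69]), array([-0.03,  0.33,  0.02]))
```

>>> apply_moves:
  series:
    - [0, -0.6, -0.1, 3, 0, 0.3, 0]
    - [0, -1.3, -0.1, 6, 0, 0.3, 0]
    - [0, -1.7, -0.1, 7.7, 0, 0.3, 0]
    - [0, -1.7, -0.1, 7.7, 0, 0.3, 0]
    - [0, -1.7, -0.1, 7.7, 0, 0.3, 0]
    - [0, -1.7, -0.1, 7.7, 0, 0.3, 0]
    - [0, -1.7, -0.1, 7.7, 0, 0.3, 0]

```text
t: 14.78
ee_pos: [0.4884, 0.2244, 0.0983]
tool_rot: [-179.9, 25.0, -169.3]
wrist_force: [0.4, 1.1, 0.1]
opening: 0.0001
grip_force: 0.0
```

```bash
cat > st.py <<'E'
from est import *
s=state();Rc,pc=pose(s);print(s['t'],s['q'].round(1),((pc-mo)@S).round(4),'wf seat',(S.T@s['wrist_force']).round(1),rel(Rc,pc,Rp,pl(-.0936,.022)))
E
python3 st.py
```

```text
14.775 [ 23.1   8.2 128.  -15.5  20.  -64.1] [-0.1393 -0.0004  0.0221] wf seat [ 0.5  1.  -0.3] (array([-4.42, -0.01, -1.17]), array([-0.04, -0.04,  0.04]))
```

>>> apply_moves:
  series:
    - [0, -1, 0, -0.27, 0, 0, 0]
    - [0, -1.9, 0, -0.51, 0, 0, 0]
    - [0, -2.5, 0, -0.67, 0, 0, 0]
    - [0, -3, 0, -0.8, 0, 0, 0]
    - [0, -3.5, 0, -0.94, 0, 0, 0]
    - [0, -4, 0, -1.07, 0, 0, 0]
    - [0, -4.3, 0, -1.15, 0, 0, 0]
    - [0, -4.3, 0, -1.15, 0, 0, 0]
    - [0, -4.3, 0, -1.15, 0, 0, 0]

```text
t: 15.9
ee_pos: [0.5221, 0.2306, 0.1263]
tool_rot: [-179.9, 24.9, -169.3]
wrist_force: [-2.7, 0.1, -0.1]
opening: 0.0002
grip_force: 1.2
```

```bash
python3 st.py
```

```text
15.9 [ 22.2   8.4 123.2 -11.9  24.3 -68.8] [-0.0951 -0.0005  0.0215] wf seat [-2.1  0.6  1.6] (array([-0.13,  0.  , -0.09]), array([-0.05, -0.07,  0.04]))
```

>>> apply_moves:
  series:
    - [0, -0.2, 0, -0.05, 0, 0, 0]
    - [0, -0.4, 0, -0.11, 0, 0, 0]
    - [0, -0.5, 0, -0.13, 0, 0, 0]
    - [0, -0.5, 0, -0.13, 0, 0, 0]
    - [0, -0.5, 0, -0.13, 0, 0, 0]

```text
t: 16.52
ee_pos: [0.5221, 0.2304, 0.1264]
tool_rot: [-179.9, 24.4, -169.3]
wrist_force: [-8.2, 1.8, -1.8]
opening: 0.0001
grip_force: 3.9
```

```bash
python3 st.py
```

```text
16.525 [ 22.1   8.5 122.9 -11.4  25.1 -69.2] [-0.0951 -0.0007  0.0216] wf seat [-7.   3.3  3.6] (array([-0.13,  0.02, -0.08]), array([-0.12, -0.59,  0.03]))
```

The force is rising with no further motion, so it is at the end stop. I'll back off, retreat and look.

>>> apply_moves:
  series:
    - [0, 0.7, 0, 0.2, 0, 0, 0]
    - [0, 2.5, 0, 0.6, 0, 0, 0]
    - [0, 4, 0, -2, 0, 0, 0]
    - [0, 4.5, 0, -7, 0, -5, 0]
    - [0, 3, 0, -11, 0, -10, 0]
    - [4, 0, 0, -13, 0, -15, 0]
    - [8.5, -4, 0, -14, 0, -15, 0]
    - [8.5, -8, 0, -15, 0, -15, 0]
    - [8.5, -8, 0, -15, 0, -15, 0]
    - [8.5, -8, 0, -15, 0, -15, 0]

```text
t: 17.77
ee_pos: [0.5338, 0.2325, 0.2974]
tool_rot: [-179.9, 39.7, -169.2]
wrist_force: [0.3, 0.1, -0.2]
opening: 0.0849
grip_force: 0.0
```

>>> apply_moves:
  series:
    - [8.5, 0, 0, 0, 0, 0, 0]
    - [8.5, 0, 0, 0, 0, 0, 0]
    - [8.5, 0, 0, 0, 0, 0, 0]

```text
t: 18.15
ee_pos: [0.5345, 0.2332, 0.2985]
tool_rot: [-179.9, 39.8, -169.2]
wrist_force: [0.6, -0.4, -0.3]
opening: 0.0849
grip_force: 0.0
```

```bash
python3 look.py f1; python3 - <<'E'
from est import *
D=np.load('f1.npz');p,w=D['p'],D['w'];l=(w-mo)@S
hsv=cv2.cvtColor(p,cv2.COLOR_RGB2HSV);H,Sa,V=[hsv[...,i].astype(int) for i in range(3)]
near=(abs(l[...,0])<.1)&(abs(l[...,1])<.12)
red=near&((H<10)|(H>170))&(Sa>100)&(abs(l[...,2]-.042)<.005);q=l[red];print('red',len(q),np.percentile(q,[2,50,98],axis=0).round(4))
yel=near&(H>18)&(H<35)&(Sa>110)&(abs(l[...,2]-.0025)<.004)&(l[...,0]<.05);q=l[yel];print('plate',len(q),np.percentile(q,[.5,50,99.5],axis=0).round(4))
c0=q.mean(0);print(np.linalg.svd(q-c0,full_matrices=False)[2][2])
b=(H>100)&(H<130)&(Sa>100)&(l[...,2]>.035)&(l[...,2]<.055)&(abs(l[...,1])<.04);q=l[b];print('tab',len(q),np.percentile(q,[2,50,98],axis=0).round(4))
E
```

```text
t 18.15 [0.5345 0.2332 0.2985] [-179.9    39.85 -169.21] [ 23.9  -9.7 123.7 -18.1  28.1 -63.8]
red 534 [[-0.015   0.0204  0.0387]
 [-0.0011  0.0247  0.0418]
 [ 0.0129  0.0295  0.0433]]
plate 18277 [[-0.0545 -0.0731  0.0009]
 [-0.0075 -0.0076  0.0027]
 [ 0.0493  0.0656  0.0046]]
[ 3.82133202e-04 -1.47730010e-03 -9.99998836e-01]
tab 951 [[-0.0761 -0.0191  0.0392]
 [-0.0712 -0.0006  0.0449]
 [-0.0672  0.0184  0.0464]]
```

View pics/f1.png

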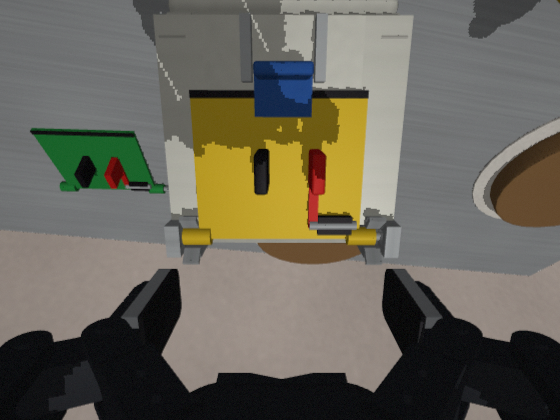

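The tab centre is now at x -71.5 mm, so the bolt is at 30 mm travel and its tongue covers the guard's edge at (283,95). The guard is flat with its pin out, and the gripper is clear.

```bash
python3 -c "
from rig import *
print(hand_in())"
```

```text
the job is handed in; nothing more can be done
None
```

The job is handed in: my last measurements show the guard flat in the mill's seat (about 3 mm off in y), its pin sprung out in the eye, the bolt fully home at about 30 mm, and the arm clear; the bystanders were never touched, and no verdict came back.

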